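Line up the desk pieces by height on the display strip

TASK

Arrange the desk display: take the tea light, the pin tin, the ink bottle and the pillar candle that wait in front of the grey felt strip and stand them along it in order of height, one on the middle of each cork coaster, with the shortest on the coaster next to the brass stud and the tallest at the end with the black stud. All four must end upright and let go, and the eraser, the matchbox and the sharpener must stay where they lie; do not tip the ink bottle over on the way.

Things in the scene. Friction and masses are not known exactly. Their poses are not given: they have to be found in the camera images.
- tealight_mid (a point): Tea light: low round candle in a pale metal cup, 38 mm diameter, 15 mm tall. Point: its centre, half-way up (7.5 mm above its underside); z is up when it stands upright. It stands in front of the felt strip, on the robot's side of it. The similar tea light at the back of the desk beside the green pencil tin is fixed and not meant.
- tin_mid (a point): Pin tin: round brass box with a fixed lid and a small knob on top, 47 mm diameter, 34 mm tall with the knob (25 mm to the flat of the lid, below that it is a plain round side). Point: on its axis, 17 mm above its underside; z up. It stands in front of the felt strip, on the robot's side of it. The similar round tin at the back of the desk beside the green pencil tin is fixed and not meant.
- ink_mid (a point): Ink bottle: square dark blue bottle, 46 x 46 mm body 34 mm tall, with a round black cap 31 mm wide on top, 52 mm tall in all. Point: on its axis, 26 mm above its underside; x and y are square to its flat sides, z up. It stands in front of the felt strip, on the robot's side of it.
- candle_mid (a point): Pillar candle: upright red round candle, 57 mm diameter, 114 mm tall. Point: its centre, 57 mm above its underside; z up. It stands in front of the felt strip, on the robot's side of it.
- coaster_a: Round cork coaster, 72 mm diameter, 4 mm thick, fixed, at the left end of the row (on the +y side) seen from the robot. The four coasters look alike and lie about 90 mm apart in a row on a grey felt strip 95 x 430 mm, 3 mm thick, which is also fixed. Origin: centre of its underside (3 mm above the desk); its top is 4 mm above the origin, 7 mm above the desk. Its y axis runs along the row, x across it.
- coaster_b: Round cork coaster, 72 mm diameter, 4 mm thick, fixed, second from the left end seen from the robot. The four coasters look alike and lie about 90 mm apart in a row on a grey felt strip 95 x 430 mm, 3 mm thick, which is also fixed. Origin: centre of its underside (3 mm above the desk); its top is 4 mm above the origin, 7 mm above the desk. Its y axis runs along the row, x across it.
- coaster_c: Round cork coaster, 72 mm diameter, 4 mm thick, fixed, third from the left end seen from the robot. The four coasters look alike and lie about 90 mm apart in a row on a grey felt strip 95 x 430 mm, 3 mm thick, which is also fixed. Origin: centre of its underside (3 mm above the desk); its top is 4 mm above the origin, 7 mm above the desk. Its y axis runs along the row, x across it.
- coaster_d: Round cork coaster, 72 mm diameter, 4 mm thick, fixed, at the right end of the row (-y side) seen from the robot. The four coasters look alike and lie about 90 mm apart in a row on a grey felt strip 95 x 430 mm, 3 mm thick, which is also fixed. Origin: centre of its underside (3 mm above the desk); its top is 4 mm above the origin, 7 mm above the desk. Its y axis runs along the row, x across it.
- brass_stud: Brass-coloured stud, 28 mm diameter, 11 mm tall, fixed on the felt strip at one end of the row of coasters, about 60 mm beyond the last coaster: it marks the end where the row starts. At the other end is a black stud of the same shape. Either may be on the left. Origin: centre of its underside.
- rubber: Eraser in a blue card sleeve, 20 x 44 x 12 mm, loose, lying to the left of the work: a bystander, stays where it is. Origin: centre of its underside.
- matches: Red matchbox, 37 x 53 x 16 mm, loose, lying to the right of the work: a bystander, stays where it is. Origin: centre of its underside.
- wedge: Small brass pencil sharpener, 17 x 25 x 14 mm, loose, lying behind the row: a bystander, stays where it is. Origin: centre of its underside.
Mind the look-alikes: they are no part of the job. Leave any blue look-alike of the coaster_a alone.

How it is judged:
By the outcome, as a careful person would: the job done as asked, in the order asked, and still so for the second after the job is handed in, with the robot touching nothing.
It also fails if it takes over 90 s, if anything falls off the work surface, if the arm or the gripper's body presses on something with over 40 N, if the wrist force passes 120 N, or if a joint passes its speed limit or range.

ROBOT

A 6-joint arm with a two-finger parallel gripper is mounted at the origin on a cart in front of the work surface, level with it; the furniture and walls round the work are solid. World frame = base frame: x ahead of the robot, y to its left, z up, the work surface at z = 0. Lengths are in mm, angles in rad, forces in N, time in s.
With the tool pointing down it reaches from about 300 to 775 mm from the base axis. Payload 14.6 kg.
Tool frame: the origin (TCP) lies between the finger pads; the fingertips stand 25 mm ahead of it and the grasp point (between the pads) lies 6 mm ahead of it; z points along the fingers, y is the line along which they close (so a half turn about z gives the same grasp; the last joint's range is limited). The gripper opens to 94 mm and grips with 3 to 60 N. Pads are 16 mm wide; open, the fingers measure 119 mm over their backs; the gripper's body (75 mm by 177 mm) begins 78 mm behind the grasp point.
Start: joints at [-1.216, 0.3, 1.521, -0, 1.321, -0.067], TCP at [225.164, -501.787, 230.446] pointing down, gripper open.
Joint ranges: [-3.03, 3.03], [-0.79, 2.21], [0.23, 2.52], [-1.04, 4.18], [0, 3.07], [-2.55, 2.55]. Speed limits (rad/s): [2.22, 2.22, 2.57, 3.14, 3.14, 3.14].

INTERFACE

Orientations are given as [roll, pitch, yaw] about the fixed x, y, z axes, in that order (R = Rz(yaw) Ry(pitch) Rx(roll)).
In Python, from cell import manip gives the robot as it stands. The module is installed in compiled form; this text tells all that it offers.
- The arm moves only by the tool step_arm, never from a script. Its argument "series" is one flat list of numbers, 5 for each row, row after row: the shift along the world's x, y, z in mm, then the turn about the world's z in rad, then the closure, from 0 (fully open) to 1 (shut). In form: [dx, dy, dz, spin, jaw, dx, dy, dz, spin, jaw, ...]. A call has 1 to 20 rows; each row shifts and turns the commanded pose from where the row before left it; what a row does not reach is not made up. A row lasts 1/8 s, in which the tool goes at most 62.5 mm and 10.7 degrees, less where a joint would pass 70% of its speed; a pose out of reach is approached as far as the arm can. A call is refused whole if a number of a shift passes 62.5 or a number of a turn 0.188, either way. A call with a gripper value outside its range is refused whole. The fingers move at their own pace and stop on an object; "squeeze" is the grip in N (left out, the last holds). Time passes only in rows, so rows that do not move let the fingers close. It gives the time, the measured TCP pose, the force, the opening and the grip force at its end, in the units of the state.
- manip.read_state(): the state, without advancing time (a new reading comes with each control period).
- manip.camera(name): name is "scene" or "side" or "wrist"; returns (picture, depth): 480x640x3 uint8, blue, green, red; 480x640 float32, mm along the optical axis (not along the pixel's ray), 0 where there is no reading.
- manip.camera_info(name): a dict with "fovy" (degrees; the focal length in pixels is half the picture's height over the tangent of half this angle, whatever the lens; pixels are square), "cx", "cy" (the principal point, pixels), "k1" (the pictures are not rectified: a ray, as slopes to the right and down, at radius r is drawn at 1 + k1 r^2 times it, then the intrinsics apply), "eye" and "orientation" of the camera in the world. Camera axes: x right, y down, z forward; pixel columns grow to the right and rows downward; lengths in mm; the calibration is good to about 2 mm. A picture is of the moment at which its call begins: read the wrist's pose just before it. camera_info takes no time and is no camera call; for the wrist camera it gives the pose at the moment of the call.
- manip.sign_off(): hands the job in; it is judged then, once.
The state is a dict: "clock": time; "joints": joint angles; "qd": joint speeds; "effort": joint torques, N m; "eef_pos": TCP position; "eef_rot": TCP orientation; "wrist_force": force on the tool from outside, world axes, zero at the start; "moment": the same for the moment, N m; "finger_gap": finger opening in mm; "finger_force": force on a finger pad.
Only numpy, scipy, OpenCV 4.12 (cv2) and the standard library are available. Lean on these libraries where they do the work, as an engineer would, in place of code of your own. Each camera call takes 0.05 s, during which the arm holds its last target. There are 200 camera calls.

## Working session

There is one attempt and no reset: what is moved stays moved. The work goes in short steps, Python scripts to look and compute and a tool call to move; the robot and the scene stay as the last step left them, time stands still between calls to the robot, and variables do not carry over. Pictures are saved under pics/ and viewed, at most 14 in all, crops included, and the job is handed in when it is done.

Besides the shell and the picture viewer there is one more tool, called after "Call:" in YAML: its name, and indented under it one key for each argument. step_arm: Moves the arm, as the interface text tells. Its arguments: {"type":"object","properties":{"series":{"type":"array"},"squeeze":{"type":"number"}},"required":["series"]}

```bash
mkdir -p pics
cat > h.py <<'E'
import numpy as np, cv2
from scipy.spatial.transform import Rotation as R
from cell import manip
def info(n):
    i=manip.camera_info(n); f=240/np.tan(np.radians(i["fovy"])/2)
    o=np.array(i["orientation"],float)
    M=R.from_euler("xyz",o).as_matrix() if o.shape==(3,) else (o if o.shape==(3,3) else None)
    return i,f,M
def ray(I,u,v):
    i,f,M=I
    K=np.array([[f,0,i["cx"]],[0,f,i["cy"]],[0,0,1]])
    d=cv2.undistortPoints(np.array([[[u,v]]],float),K,np.array([i["k1"],0,0,0,0.]))[0,0]
    return d, M@np.array([d[0],d[1],1])
def onz(I,u,v,z):
    _,r=ray(I,u,v); e=np.array(I[0]["eye"],float); return e+r*(z-e[2])/r[2]
def depthpt(I,u,v,dep):
    _,r=ray(I,u,v); return np.array(I[0]["eye"],float)+r*dep
E
python3 - <<'E'
from h import *
for n in("scene","side","wrist"):
    I=info(n); p,d=manip.camera(n); print(n,I[0]); cv2.imwrite(f"pics/{n}0.png",p); np.save(f"pics/{n}0.npy",d)
print(manip.read_state())
E
```

```text
scene {'fovy': 52.21908017544425, 'cx': 320.8547074135716, 'cy': 236.93756486223896, 'k1': -0.06856746789708809, 'eye': array([ 76.89523613, 706.29085603, 538.21182551]), 'orientation': array([-2.08022111, -0.01627068, -2.5485786 ])}
side {'fovy': 56.60430523232088, 'cx': 323.2607195973667, 'cy': 237.44979426276487, 'k1': -0.05768298881486415, 'eye': array([ 325.14976747, -645.41634797,  655.10528457]), 'orientation': array([-2.25676229,  0.00849526, -0.31894771])}
wrist {'fovy': 62.32741814129067, 'cx': 317.7184714964378, 'cy': 231.22824536173795, 'k1': -0.0770836872939196, 'eye': array([ 290.75728559, -472.03839112,  385.27455459]), 'orientation': array([ 2.89102733e+00,  1.35520817e-03, -1.14966533e+00])}
{'clock': 0.15, 'joints': array([-1.21562306e+00,  3.00314420e-01,  1.52140609e+00, -1.44466998e-07,
        1.32070706e+00, -6.65834108e-02]), 'qd': array([ 0.00044402, -0.00081005, -0.00069676, -0.0013272 , -0.0005584 ,
        0.00133056]), 'effort': array([ 1.96398709e-03, -5.31956756e+01, -3.52818954e+01,  7.09017506e-02,
        2.36186909e-02, -7.58809438e-05]), 'eef_pos': array([ 225.09712141, -501.64366765,  230.04630165]), 'eef_rot': array([-3.14075958e+00, -5.54108707e-05,  4.21756688e-01]), 'wrist_force': array([-0.58986893, -0.09688776,  0.64136669]), 'moment': array([-0.01613845, -0.01941798,  0.01142541]), 'finger_force': 0.0, 'finger_gap': 94.15373799981028}
```

View pics/scene0.png

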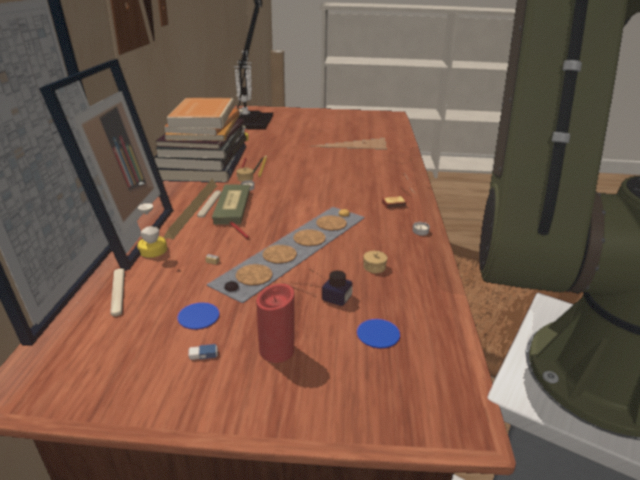

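View pics/side0.png

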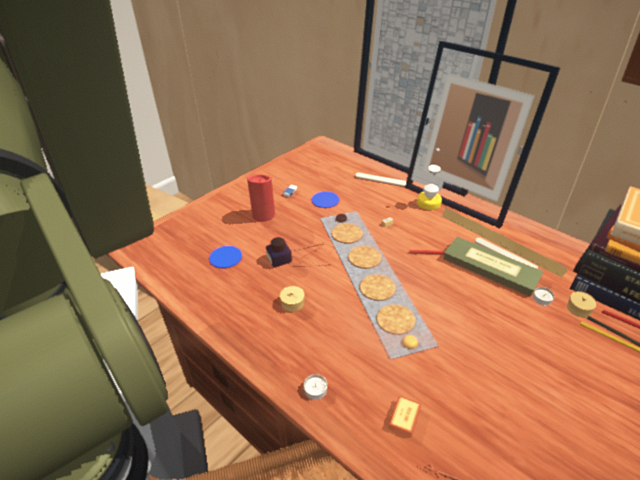

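The brass stud is at the right (−y) end (side 411,342; scene 343,213). The black stud is at the left (side 341,217; scene 232,287). So the order is tea light→d, tin→c, ink→b, candle→a.

Look-alikes in the side view:
- **Tea lights:** (315,387) is in front of the strip, on the robot's side, so it is the one meant. (543,296) is beside the green tin and is fixed.
- **Tins:** (291,299) is in front, so it is the one meant. (582,303) is at the back and is fixed.

Blue discs are at side (226,257) and (325,200); I leave those alone.

Run:
```python
from h import *
S=info("side");C=info("scene")
P={"tealight":(315,381,421,227,15),"tin":(291,292,375,256,25),"inkcap":(278,242,337,276,52),"candletop":(260,180,276,293,114),
"brass":(411,341,343,212,14),"black":(341,217,232,286,14),"matches":(404,411,395,201,16),"rubber":(290,190,204,352,12),"wedge":(387,222,212,258,14)}
for k,(a,b,c,d,z) in P.items(): print(k,onz(S,a,b,z).round(0)[:2],onz(C,c,d,z).round(0)[:2])
p=cv2.imread("pics/side0.png"); h=cv2.cvtColor(p,cv2.COLOR_BGR2HSV)
# coasters: cork pixels, seeded
g=cv2.inRange(h,(12,70,120),(28,220,255))
def cork(I,p,seeds):
    lab=cv2.cvtColor(p,cv2.COLOR_BGR2LAB).astype(float)
    for n,(u,v) in zip("abcd",seeds):
        ref=np.median(lab[v-4:v+5,u-4:u+5].reshape(-1,3),0)
        m=((np.abs(lab-ref)[...,1:]<9).all(2)&(np.abs(lab-ref)[...,0]<45)).astype(np.uint8)
        m=cv2.morphologyEx(m,cv2.MORPH_OPEN,np.ones((3,3)))
        m=cv2.morphologyEx(m,cv2.MORPH_CLOSE,np.ones((3,3)))
        _,l,st,ce=cv2.connectedComponentsWithStats(m); i=l[v,u]
        ys,xs=np.where(l==i); w=np.array([onz(I,x,y,7)[:2] for x,y in zip(xs,ys)])
        lo,hi=w.min(0),w.max(0); print(n,w.mean(0).round(1),((lo+hi)/2).round(1),"size",(hi-lo).round(0))
cork(S,p,[(347,233),(365,257),(377,287),(396,319)])
print("scene"); cork(C,cv2.imread("pics/scene0.png"),[(254,274),(279,254),(309,237),(332,222)])
cv2.imwrite("pics/c1.png",cv2.resize(p[170:430,190:610],None,fx=1.9,fy=1.9,interpolation=cv2.INTER_CUBIC))
```

```text
tealight [ 436. -249.] [ 432. -248.]
tin [450. -52.] [451. -59.]
inkcap [456.  72.] [454.  82.]
candletop [456. 227.] [455. 251.]
brass [ 622. -225.] [ 620. -211.]
black [630. 160.] [624. 174.]
matches [ 550. -344.] [ 544. -339.]
rubber [545. 317.] [539. 329.]
wedge [727. 106.] [725. 125.]
a [625.3 107.5] [625.4 107.8] size [69. 69.]
b [632.9  17.5] [632.6  18.1] size [69. 69.]
c [622.2 -76.6] [622.2 -75.9] size [69. 69.]
d [ 621.1 -164.7] [ 621.2 -164.1] size [69. 69.]
scene
a [624.8 112.7] [625.1 111.6] size [69. 69.]
b [633.   22.6] [635.1  22. ] size [74. 68.]
c [622.4 -71.4] [622.6 -71.9] size [69. 69.]
d [ 621.5 -160.1] [ 621.7 -161.7] size [70. 71.]
```

View pics/c1.png

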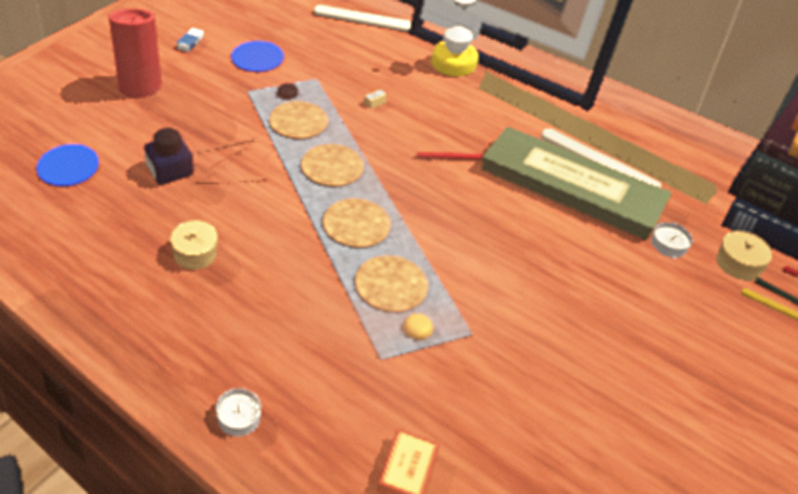

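The crop confirms it: tea light crop (238,411) and tin crop (194,245) are alone in front of the strip, and the look-alikes sit by the green tin at (671,241) and (744,255). I'm moving above the tea light now.

Call:
step_arm:
  series: [30, 36, 0, 0, 0, 30, 36, 0, 0, 0, 30, 36, 0, 0, 0, 30, 36, 0, 0, 0, 30, 36, -20, 0, 0, 30, 36, -30, 0, 0, 29, 37, -30, 0, 0, 0, 0, 0, 0, 0]
  squeeze: 12

```text
clock: 1.15
eef_pos: [434.5, -246.2, 148.3]
eef_rot: [-3.138, 0.002, 0.425]
wrist_force: [0.4, 0.6, -0.1]
finger_gap: 94.2
finger_force: 0.0
```

```bash
cat >> h.py <<'E'
def wr(name):
    s=manip.read_state(); I=info("wrist"); p,d=manip.camera("wrist"); cv2.imwrite(f"pics/{name}.png",p)
    print("t",round(s["clock"],2),"eef",s["eef_pos"].round(1),"rpy",s["eef_rot"].round(3)); return s,I,p,d
E
python3 - <<'E'
from h import *
wr("w1")
E
```

```text
t 1.15 eef [ 434.5 -246.2  148.3] rpy [-3.138e+00  2.000e-03  4.250e-01]
```

View pics/w1.png

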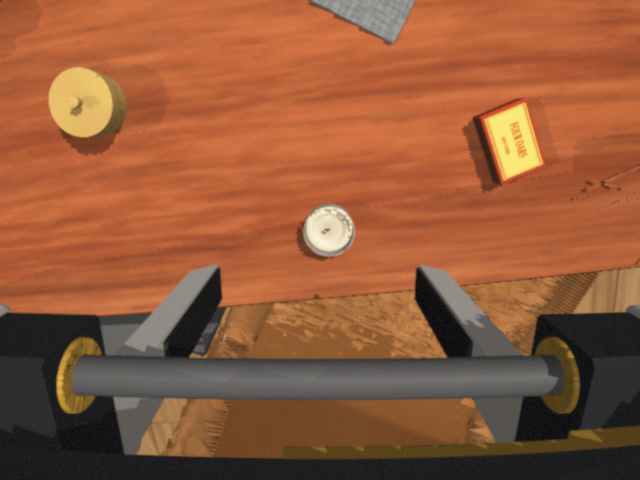

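The tea light is at (329,230), with the tin at (87,102) and the matchbox at (512,142).

```bash
cat >> h.py <<'E'
def circ(I,p,u,v,z,tol=(60,14,14),m=None):
    if m is None:
        lab=cv2.cvtColor(p,cv2.COLOR_BGR2LAB).astype(float)
        ref=np.median(lab[v-3:v+4,u-3:u+4].reshape(-1,3),0)
        m=(np.abs(lab-ref)<tol).all(2).astype(np.uint8)
    m=cv2.morphologyEx(m,cv2.MORPH_CLOSE,np.ones((5,5))); m=cv2.morphologyEx(m,cv2.MORPH_OPEN,np.ones((3,3)))
    l=cv2.connectedComponents(m)[1]
    c=max(cv2.findContours((l==l[v,u]).astype(np.uint8),0,1)[0],key=len)[:,0]
    w=np.array([onz(I,x,y,z)[:2] for x,y in c]); (cx,cy),r=cv2.minEnclosingCircle(w.astype(np.float32))
    A=np.c_[2*w,np.ones(len(w))]; s=np.linalg.lstsq(A,(w**2).sum(1),rcond=None)[0]
    print("fit",s[:2].round(1),"r",round(float(np.sqrt(s[2]+s[:2]@s[:2])),1),"enc",round(cx,1),round(cy,1),round(r,1)); return s[:2]
E
python3 - <<'E'
from h import *
I=info("wrist"); p=cv2.imread("pics/w1.png")
circ(I,p,335,235,15); circ(I,p,87,115,25,(35,12,14))
for q,z in(((329,230),15),((75,102),34),((87,103),25)): print(onz(I,*q,z).round(1))
E
```

```text
fit [ 436.9 -255.1] r 17.6 enc 436.2 -255.7 18.8
fit [450.9 -57.5] r 23.3 enc 451.0 -57.3 23.9
[ 436.3 -255.6   15. ]
[451.1 -59.6  34. ]
[452.2 -62.7  25. ]
```

Call:
step_arm:
  series: [2, -9, -30, 0, 0, 0, 0, -40, 0, 0, 0, 0, -30, 0, 0, 0, 0, -18, 0, 0, 0, 0, 0, 0, 0, 0, 0, 0, 0, 0]

```text
clock: 1.95
eef_pos: [436.4, -258.7, 33.7]
eef_rot: [3.14, -0.001, 0.421]
wrist_force: [0.4, -0.4, -0.2]
finger_gap: 94.0
finger_force: 0.0
```

Run:
```python
from h import *
wr("w2")
```

```text
t 1.95 eef [ 436.4 -258.7   33.7] rpy [ 3.14e+00 -1.00e-03  4.21e-01]
```

View pics/w2.png

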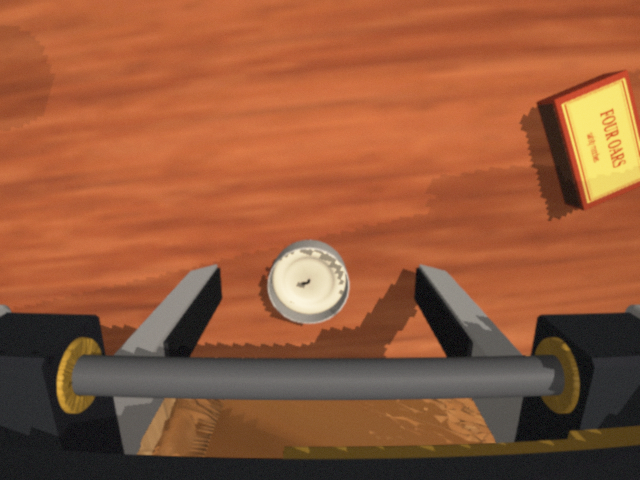

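The tea light is at (309,281) between the fingers. I'll work out its offset relative to the tool.

```bash
cat >> h.py <<'E'
def rel(s,w): # offset of world point from TCP in tool x / y, plus world
    d=np.array(w[:2])-s["eef_pos"][:2]; y=s["eef_rot"][2]
    print("world d",d.round(1),"tool x,y",round(d@[np.cos(y),np.sin(y)],1),round(d@[np.sin(y),-np.cos(y)],1))
E
python3 - <<'E'
from h import *
s=manip.read_state();I=info("wrist");p=cv2.imread("pics/w2.png");print(s["eef_pos"].round(1),I[0]["eye"].round(1)-s["eef_pos"].round(1))
rel(s,onz(I,309,281,15)); rel(s,circ(I,p,320,290,15))
for i in range(3): print(manip.read_state()["eef_pos"].round(1), manip.camera_info("wrist")["eye"].round(1))
E
```

```text
[ 436.5 -258.5   33.7] [ 65.4  29.8 155.4]
world d [1.3 5.4] tool x,y 3.4 -4.4
fit [ 438.  -253.5] r 17.2 enc 436.8 -254.1 19.0
world d [1.4 5. ] tool x,y 3.4 -4.0
[ 436.5 -258.5   33.7] [ 501.9 -228.7  189.1]
[ 436.5 -258.5   33.7] [ 501.9 -228.7  189.1]
[ 436.5 -258.5   33.7] [ 501.9 -228.7  189.1]
```

Call:
step_arm:
  series: [1, 5, -5, 0, 0, 0, 0, 0, 0, 0, 0, 0, 0, 0, 1, 0, 0, 0, 0, 1, 0, 0, 0, 0, 1, 0, 0, 0, 0, 1, 0, 0, 0, 0, 1]

```text
clock: 2.88
eef_pos: [437.2, -252.8, 27.5]
eef_rot: [3.142, -0.0, 0.422]
wrist_force: [-1.1, -0.6, -0.3]
finger_gap: 47.5
finger_force: 0.0
```

Call:
step_arm:
  series: [0, 0, 0, 0, 1, 0, 0, 0, 0, 1, 0, 0, 0, 0, 1, 0, 0, 20, 0, 1, 0, 0, 30, 0, 1]

```text
clock: 3.5
eef_pos: [436.7, -252.5, 77.4]
eef_rot: [-3.14, 0.001, 0.422]
wrist_force: [1.0, -0.3, -0.8]
finger_gap: 37.0
finger_force: 12.0
```

Call:
step_arm:
  series: [40, 20, 0, 0, 1, 40, 20, 0, 0, 1, 40, 20, 0, 0, 1, 40, 20, 0, 0, 1, 15, 5, 0, 0, 1, 0, 0, 0, 0, 1, 0, 0, 0, 0, 1]

```text
clock: 4.38
eef_pos: [611.5, -168.1, 77.3]
eef_rot: [-3.141, 0.0, 0.421]
wrist_force: [0.3, -0.6, -0.3]
finger_gap: 37.1
finger_force: 12.0
```

Run:
```python
from h import *
wr("w3")
```

```text
t 4.38 eef [ 611.5 -168.1   77.3] rpy [-3.141  0.     0.421]
```

View pics/w3.png

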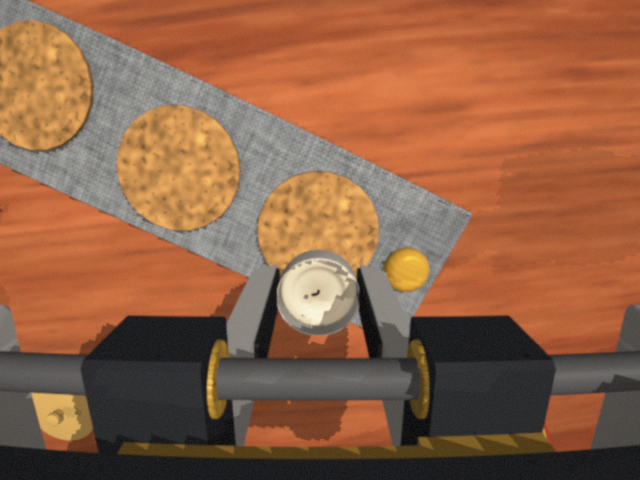

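The tea light is held at (318,292). Coasters show at d (318,228), c (179,167), b (35,85), and the brass stud at (407,270).

Run:
```python
from h import *
s=manip.read_state();I=info("wrist");p=cv2.imread("pics/w3.png")
print("tea");rel(s,circ(I,p,325,290,65));rel(s,onz(I,318,291,65))
h=cv2.cvtColor(p,cv2.COLOR_BGR2HSV)
for t in((318,215),(179,167)):
    print(h[t[1]-2:t[1]+3,t[0]-2:t[0]+3].reshape(-1,3).min(0),h[t[1]-2:t[1]+3,t[0]-2:t[0]+3].reshape(-1,3).max(0))
m=(cv2.inRange(h,(11,90,80),(28,255,255))>0).astype(np.uint8)
for u,v in((318,215),(179,167),(35,85)): circ(I,p,u,v,7,m=m)
```

```text
tea
fit [ 611.6 -166.7] r 17.4 enc 611.9 -166.0 20.4
world d [0.2 1.6] tool x,y 0.8 -1.4
world d [0.8 0.6] tool x,y 1.0 -0.2
[ 15 147 172] [ 16 157 201]
[ 15 147 169] [ 17 158 208]
fit [ 627.5 -160.7] r 32.4 enc 623.9 -162.2 36.0
fit [624.8 -74. ] r 35.6 enc 624.8 -73.9 36.2
fit [636.8  15.9] r 33.2 enc 635.5 20.2 36.6
```

Call:
step_arm:
  series: [11, 5, 0, 0, 1, 0, 0, -25, 0, 1, 0, 0, -12, 0, 1, 0, 0, -5, 0, 1, 0, 0, 0, 0, 1, 0, 0, 0, 0, 1]

```text
clock: 5.18
eef_pos: [623.5, -162.9, 36.2]
eef_rot: [3.141, -0.001, 0.422]
wrist_force: [0.5, 0.0, -0.2]
finger_gap: 36.9
finger_force: 12.0
```

Call:
step_arm:
  series: [0, 0, -1, 0, 1, 0, 0, 0, 0, 1, 0, 0, 0, 0, 0.45, 0, 0, 0, 0, 0.45, 0, 0, 0, 0, 0.45, 0, 0, 20, 0, 0.45, 0, 0, 40, 0, 0.2, -30, 0, 30, 0, 0]

```text
clock: 6.18
eef_pos: [594.0, -162.8, 127.4]
eef_rot: [3.14, -0.002, 0.422]
wrist_force: [-0.8, -0.6, 0.4]
finger_gap: 68.3
finger_force: 0.0
```

Call:
step_arm:
  series: [-45, 30, 0, 0, 0, -45, 35, 0, 0, 0, -45, 35, -10, 0, 0, -7, 0, -20, 0, 0, 0, 0, 0, 0, 0]

```text
clock: 6.8
eef_pos: [450.9, -62.6, 95.1]
eef_rot: [3.142, -0.0, 0.422]
wrist_force: [-0.5, -0.3, 0.9]
finger_gap: 93.8
finger_force: 0.0
```

Run:
```python
from h import *
wr("w4")
p,d=manip.camera("side"); S=info("side"); cv2.imwrite("pics/s2.png",p)
```

```text
t 6.8 eef [450.9 -62.6  95.1] rpy [ 3.142 -0.     0.422]
```

View pics/w4.png

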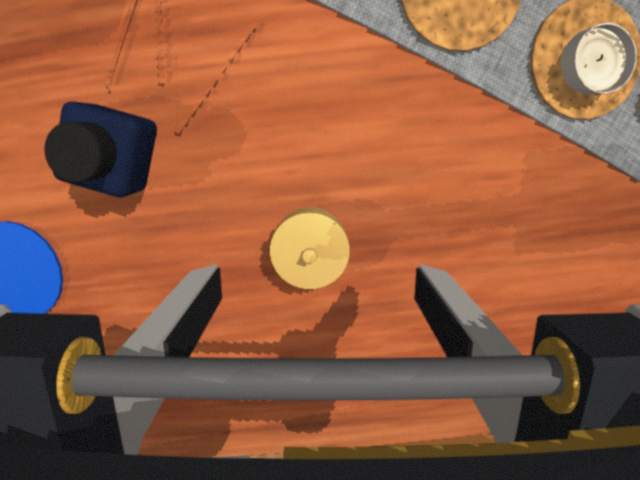

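The tin lid is at (310,250), the ink bottle at (105,150), and the tea light on coaster d at (600,58). I'll measure these next.

Run:
```python
from h import *
s=manip.read_state();I=info("wrist");p=cv2.imread("pics/w4.png")
print("tin");rel(s,circ(I,p,320,265,25,(45,10,18)));rel(s,onz(I,309,257,34)); rel(s,onz(I,310,252,25))
h=cv2.cvtColor(p,cv2.COLOR_BGR2HSV);m=(cv2.inRange(h,(11,90,80),(28,255,255))>0).astype(np.uint8)
circ(I,p,550,80,7,m=m); print("tea rim",onz(I,604,57,22).round(1)); 
S=info("side");p=cv2.imread("pics/s2.png");cv2.imwrite("pics/s2c.png",cv2.resize(p[200:360,200:460],None,fx=3,fy=3,interpolation=cv2.INTER_CUBIC))
```

```text
tin
fit [451.8 -57.4] r 23.4 enc 451.8 -57.7 23.9
world d [-0.3  5.7] tool x,y 2.0 -5.3
world d [-1.   5.4] tool x,y 1.3 -5.3
world d [-0.7  5.1] tool x,y 1.5 -4.9
fit [ 625.  -163.4] r 35.7 enc 625.6 -163.6 37.2
tea rim [ 623.9 -164.1   22. ]
```

View pics/s2c.png

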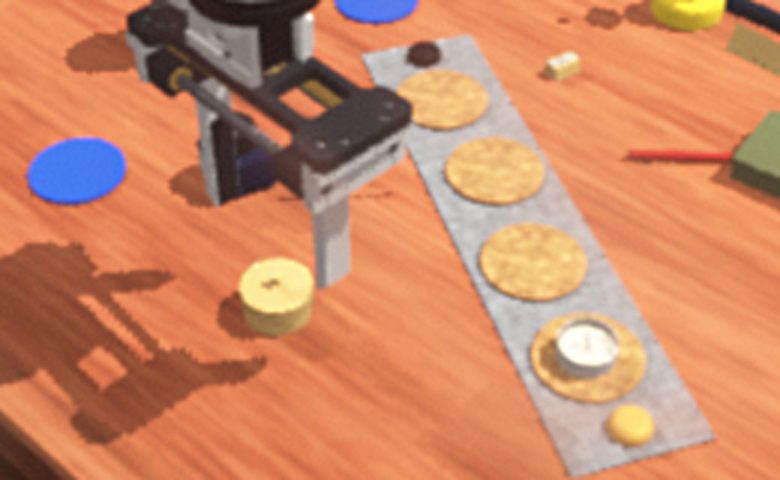

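The tea light is well centred on coaster d, within about 1 mm. Next is the tin.

Call:
step_arm:
  series: [0, 5, -10, 0, 0, 0, 0, -30, 0, 0, 0, 0, -25, 0, 0, 0, 0, 0, 0, 0, 0, 0, 0, 0, 1, 0, 0, 0, 0, 1, 0, 0, 0, 0, 1, 0, 0, 0, 0, 1, 0, 0, 0, 0, 1, 0, 0, 0, 0, 1, 0, 0, 0, 0, 1]
  squeeze: 15

```text
clock: 8.28
eef_pos: [451.2, -57.8, 29.5]
eef_rot: [-3.142, -0.0, 0.422]
wrist_force: [-0.6, 1.0, 2.5]
finger_gap: 45.8
finger_force: 15.0
```

Call:
step_arm:
  series: [0, 0, 20, 0, 1, 0, 0, 30, 0, 1, 40, -4, 0, 0, 1, 40, -4, 0, 0, 1, 40, -4, 0, 0, 1, 40, -4, 0, 0, 1, 12, -1, 0, 0, 1, 0, 0, 0, 0, 1, 0, 0, 0, 0, 1]

```text
clock: 9.4
eef_pos: [622.5, -74.7, 79.2]
eef_rot: [-3.141, 0.001, 0.422]
wrist_force: [-0.4, 1.0, -0.2]
finger_gap: 46.1
finger_force: 15.0
```

Run:
```python
from h import *
s,I,p,d=wr("w5")
print("tin");rel(s,circ(I,p,320,290,75,(45,10,18)))
h=cv2.cvtColor(p,cv2.COLOR_BGR2HSV);m=(cv2.inRange(h,(11,90,80),(28,255,255))>0).astype(np.uint8)
l=cv2.connectedComponentsWithStats(cv2.morphologyEx(m,cv2.MORPH_OPEN,np.ones((5,5))))
for st,c in zip(l[2][1:],l[3][1:]):
    if st[4]>3000: print(st,c.round())
cv2.imwrite("pics/w5m.png",cv2.addWeighted(p,1,cv2.merge([m*0,m*90,m*0]),1,0))
```

```text
t 9.4 eef [622.5 -74.7  79.2] rpy [-3.141e+00  1.000e-03  4.220e-01]
tin
fit [635.9 -68.1] r 25.4 enc 634.1 -65.5 34.6
world d [13.4  6.6] tool x,y 14.9 -0.5
[   0   56   90  125 9527] [ 40. 119.]
[  117   106   122   124 11951] [178. 167.]
[  259   191   120   159 15279] [318. 269.]
[ 400  252  102   64 3650] [453. 278.]
```

View pics/w5.png

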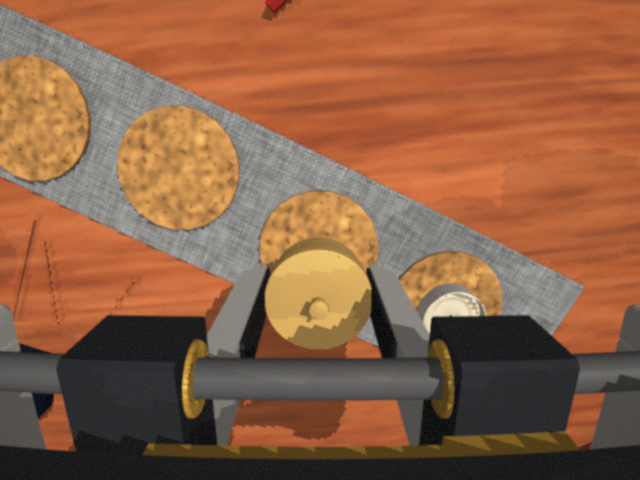

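The tin is held at (318,298). Coaster c is beneath it (centre about (318,251)), b is at (178,167) and a at about (28,118).

Run:
```python
from h import *
s=manip.read_state();I=info("wrist");p=cv2.imread("pics/w5.png")
rel(s,onz(I,318,299,75)); rel(s,onz(I,318,309,84))
h=cv2.cvtColor(p,cv2.COLOR_BGR2HSV);m=(cv2.inRange(h,(11,90,80),(28,255,255))>0).astype(np.uint8)
print("b");circ(I,p,178,167,7,m=m);print("a");circ(I,p,30,118,7,m=m)
m[235:]=0; print("c");circ(I,p,318,210,7,m=m)
```

```text
world d [0.5 0.4] tool x,y 0.6 -0.2
world d [0.1 0.2] tool x,y 0.2 -0.2
b
fit [635.4  20.2] r 35.6 enc 635.4 20.2 36.2
a
fit [629.2 106.2] r 33.1 enc 627.7 110.5 36.6
c
fit [638.8 -67.6] r 23.7 enc 633.5 -69.9 34.2
```

Call:
step_arm:
  series: [2, 0, -20, 0, 1, 0, 0, -15, 0, 1, 0, 0, -7, 0, 1, 0, 0, 0, 0, 1, 0, 0, 0, 0, 1]

```text
clock: 10.07
eef_pos: [625.2, -74.8, 37.4]
eef_rot: [3.142, -0.0, 0.422]
wrist_force: [0.4, 1.0, -1.7]
finger_gap: 45.9
finger_force: 15.0
```

Call:
step_arm:
  series: [0, 0, -1, 0, 1, 0, 0, 0, 0, 0.35, 0, 0, 0, 0, 0.35, 0, 0, 0, 0, 0.35, 0, 0, 30, 0, 0.35, 0, 0, 40, 0, 0.2, -30, 10, 30, 0, 0, -45, 40, 0, 0, 0, -45, 40, 0, 0, 0, -45, 40, 0, 0, 0, -5, 21, 0, 0, 0, 0, 0, 0, 0, 0]

```text
clock: 11.58
eef_pos: [455.0, 77.1, 136.9]
eef_rot: [3.141, -0.001, 0.424]
wrist_force: [1.4, -0.8, 0.4]
finger_gap: 93.8
finger_force: 0.0
```

Run:
```python
from h import *
s,I,p,d=wr("w6"); print(I[0]["eye"],I[0]["orientation"])
h=cv2.cvtColor(p,cv2.COLOR_BGR2HSV);m=(cv2.inRange(h,(11,90,80),(28,255,255))>0).astype(np.uint8)
n,l,st,ce=cv2.connectedComponentsWithStats(m)
for a,c in zip(st[1:],ce[1:]):
    if a[4]>3000: print(a,c.round())
```

```text
t 11.57 eef [455.   77.1 136.9] rpy [ 3.141e+00 -1.000e-03  4.240e-01]
[520.43209317 106.90759405 292.26888781] [ 2.89185241e+00  4.18015911e-05 -1.14759433e+00]
[ 452    0  102   84 7223] [502.  37.]
[ 558   55   82  101 6854] [601. 105.]
[ 281  427  359   32 4669] [472. 446.]
```

View pics/w6.png

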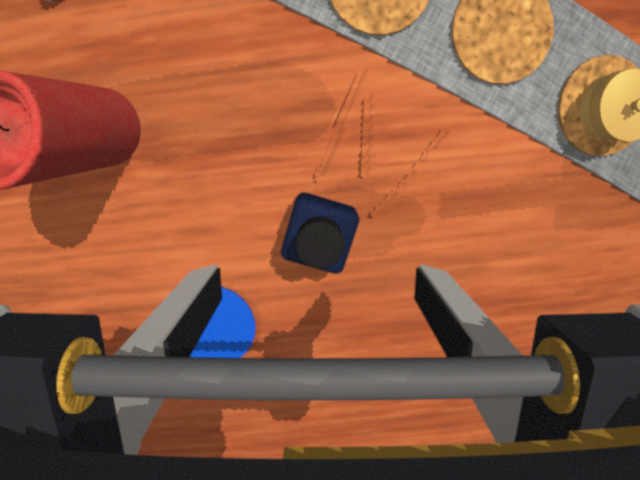

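The ink cap is at (320,243) with the body corners at (302,193), (358,212), (341,272) and (283,258). The candle top is at left, about (5,130), and the tin is on c at (620,100).

Run:
```python
from h import *
s=manip.read_state();I=info("wrist");p=cv2.imread("pics/w6.png")
h=cv2.cvtColor(p,cv2.COLOR_BGR2HSV); print(h[205,310],h[243,320])
m=((h[...,2]<110)&((h[...,0]>100)&(h[...,0]<135)|(h[...,2]<45))).astype(np.uint8)
m=cv2.morphologyEx(m,cv2.MORPH_OPEN,np.ones((5,5))); l=cv2.connectedComponents(m)[1]
c=max(cv2.findContours((l==l[243,320]).astype(np.uint8),0,1)[0],key=len)[:,0]
w=np.array([onz(I,x,y,34)[:2] for x,y in c],np.float32)
print(cv2.minAreaRect(w)); r=cv2.minAreaRect(w); rel(s,r[0])
rel(s,onz(I,320,243,52)); print("cap",onz(I,320,243,52).round(1))
print("corners"); 
for q in((302,193),(358,212),(341,272),(283,258)): print(onz(I,*q,34)[:2].round(1))
print("candle base right edge",onz(I,138,125,0).round(1), "tin",onz(I,632,105,41).round(1))
```

```text
[112 139  79] [ 0 28 45]
((449.9271240234375, 53.8558349609375), (343.74298095703125, 519.2228393554688), 24.23090934753418)
world d [ -5.5 -22.5] tool x,y -14.2 18.2
world d [3.2 0.2] tool x,y 3.0 1.1
cap [458.6  76.5  52. ]
corners
[480.1  99.1]
[483.7  60.1]
[440.9  52.5]
[433.8  93. ]
candle base right edge [472.  227.2   0. ] tin [621.4 -70.   41. ]
```

Call:
step_arm:
  series: [2, 0, -20, -0.14, 0, 2, 0, -20, -0.14, 0, 0, 0, 0, 0, 0, 0, 0, 0, 0, 0]

```text
clock: 12.12
eef_pos: [459.6, 75.7, 97.0]
eef_rot: [3.142, -0.0, 0.144]
wrist_force: [0.1, -0.2, -0.0]
finger_gap: 94.0
finger_force: 0.0
```

Run:
```python
from h import *
s,I,p,d=wr("w7")
h=cv2.cvtColor(p,cv2.COLOR_BGR2HSV)
m=(((h[...,0]>100)&(h[...,0]<135)&(h[...,1]>90)&(h[...,2]<140))|(h[...,2]<55)).astype(np.uint8)
m[:, :228]=0; m[:,410:]=0; m[340:]=0
m=cv2.morphologyEx(m,cv2.MORPH_OPEN,np.ones((5,5)))
n,l,st,ce=cv2.connectedComponentsWithStats(m); i=1+np.argmax(st[1:,4]); print(st[i])
c=max(cv2.findContours((l==i).astype(np.uint8),0,1)[0],key=len)[:,0]
w=np.array([onz(I,x,y,34)[:2] for x,y in c],np.float32); r=cv2.minAreaRect(w); print(r); rel(s,r[0])
q=p.copy(); cv2.drawContours(q,[c[:,None]],-1,(0,255,0),1); cv2.imwrite("pics/w7c.png",q)
```

```text
t 12.12 eef [459.6  75.7  97. ] rpy [ 3.142 -0.     0.144]
[ 278  215   76   84 5946]
((459.52899169921875, 77.46186828613281), (50.28201675415039, 43.45161056518555), 6.958545207977295)
world d [-0.1  1.7] tool x,y 0.1 -1.7
```

View pics/w7c.png

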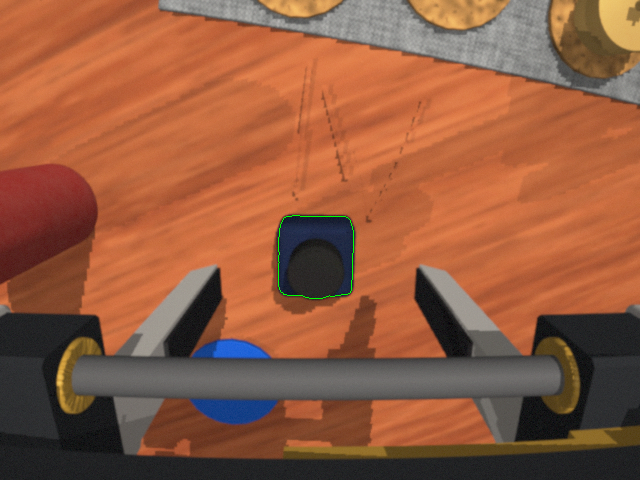

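The bottle is squared to the tool, with its outline at (278–354, 215–298), and the finger paths are clear.

Call:
step_arm:
  series: [0, 2, -15, -0.02, 0, 0, 0, -25, 0, 0, 0, 0, -18, 0, 0, 0, 0, -7, 0, 0, 0, 0, 0, 0, 1, 0, 0, 0, 0, 1, 0, 0, 0, 0, 1, 0, 0, 0, 0, 1, 0, 0, 0, 0, 1, 0, 0, 0, 0, 1, 0, 0, 0, 0, 1, 0, 0, 0, 0, 1]
  squeeze: 20

```text
clock: 13.68
eef_pos: [459.2, 78.2, 31.6]
eef_rot: [3.142, -0.0, 0.122]
wrist_force: [-0.2, -0.6, 4.6]
finger_gap: 45.9
finger_force: 20.0
```

Call:
step_arm:
  series: [0, 0, 10, 0, 1, 0, 0, 25, 0, 1, 10, -4, 20, 0, 1, 30, -10, 0, 0, 1, 35, -12, 0, 0, 1, 35, -12, 0, 0, 1, 35, -10, 0, 0, 1, 25, -8, 0, 0, 1, 6, -2, 0, 0, 1, 0, 0, 0, 0, 1, 0, 0, 0, 0, 1]

```text
clock: 15.05
eef_pos: [634.5, 20.6, 86.6]
eef_rot: [-3.141, 0.0, 0.122]
wrist_force: [-0.0, 0.1, -2.3]
finger_gap: 45.5
finger_force: 20.0
```

Run:
```python
from h import *
s,I,p,d=wr("w8")
rel(s,[635.4,20.2])
```

```text
t 15.05 eef [634.5  20.6  86.6] rpy [-3.141  0.     0.122]
world d [ 0.9 -0.4] tool x,y 0.9 0.5
```

View pics/w8.png

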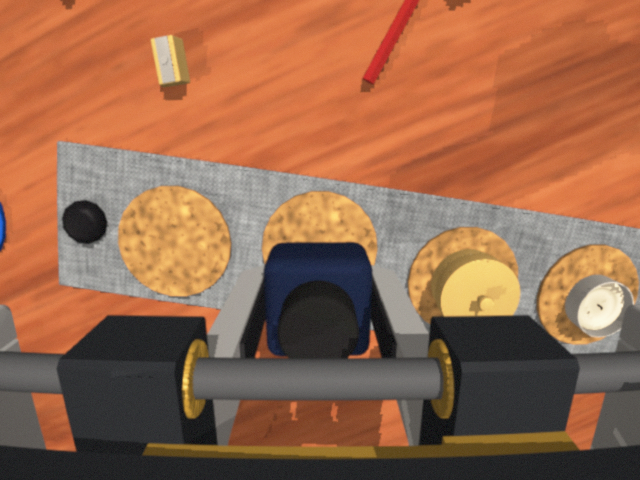

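The ink bottle is held at (318,300) upright over b. Coaster a is at (175,240), the tin is on c at (480,290), and the tea light is on d at (603,305).

Run:
```python
from h import *
s=manip.read_state();I=info("wrist");p=cv2.imread("pics/w8.png")
print("cap");rel(s,onz(I,318,320,107)); 
h=cv2.cvtColor(p,cv2.COLOR_BGR2HSV);m=(cv2.inRange(h,(11,90,80),(28,255,255))>0).astype(np.uint8)
print("a");circ(I,p,175,240,7,m=m); print("b");circ(I,p,320,220,7,m=m)
print("tin lid",onz(I,480,289,32).round(1),"tea",onz(I,603,304,22).round(1)); print("stud",onz(I,84,220,14).round(1))
```

```text
cap
world d [3.  0.7] tool x,y 3.1 -0.3
a
fit [628.  110.6] r 35.7 enc 628.0 110.3 36.3
b
fit [642.2  20.8] r 28.9 enc 635.8 20.2 35.8
tin lid [629.8 -73.8  32. ] tea [ 624.8 -161.6   22. ]
stud [637.7 164.1  14. ]
```

Call:
step_arm:
  series: [0, 0, -20, 0, 1, 0, 0, -15, 0, 1, 0, 0, -8, 0, 1, 0, 0, -4, 0, 1, 0, 0, 0, 0, 1, 0, 0, 0, 0, 1]

```text
clock: 15.85
eef_pos: [635.4, 20.2, 39.8]
eef_rot: [3.141, -0.001, 0.122]
wrist_force: [-0.3, 0.4, -1.2]
finger_gap: 46.1
finger_force: 20.0
```

Call:
step_arm:
  series: [0, 0, -1, 0, 1, 0, 0, 0, 0, 0.35, 0, 0, 0, 0, 0.35, 0, 0, 0, 0, 0.35, 0, 0, 20, 0, 0.35, 0, 0, 40, 0, 0.2, 0, 0, 50, 0, 0, -30, 20, 50, 0, 0, -40, 40, 0, 0, 0, -40, 40, 0, 0, 0, -40, 40, 0, 0, 0, -30, 25, 0, 0, 0, 0, 0, 0, 0, 0, 0, 0, 0, 0, 0]

```text
clock: 17.6
eef_pos: [455.7, 185.0, 199.5]
eef_rot: [-3.141, -0.002, 0.122]
wrist_force: [0.2, 0.5, 0.3]
finger_gap: 94.0
finger_force: 0.0
```

Run:
```python
from h import *
s,I,p,d=wr("w9")
h=cv2.cvtColor(p,cv2.COLOR_BGR2HSV);m=(((h[...,0]<4)|(h[...,0]>172))&(h[...,1]>120)).astype(np.uint8)
n,l,st,ce=cv2.connectedComponentsWithStats(cv2.morphologyEx(m,cv2.MORPH_OPEN,np.ones((5,5)))); print(st[1:][st[1:,4]>800])
# depth: points near top plane
v,u=np.mgrid[0:480:4,0:640:4]; u=u.ravel();v=v.ravel(); D=d[v,u]
P=np.array([depthpt(I,a,b,z) for a,b,z in zip(u,v,D)]); k=(D>0)&(P[:,2]>104)&(P[:,2]<124)&(l[v,u]>0)
print(k.sum()); 
if k.sum()>20: print(P[k].mean(0).round(1),P[k].min(0).round(1),P[k].max(0).round(1))
```

```text
t 17.6 eef [455.7 185.  199.5] rpy [-3.141e+00 -2.000e-03  1.220e-01]
[[ 180  169   96  101 7003]]
137
[456.8 242.7 109.1] [432.3 222.3 104. ] [487.1 273.7 116.6]
```

View pics/w9.png

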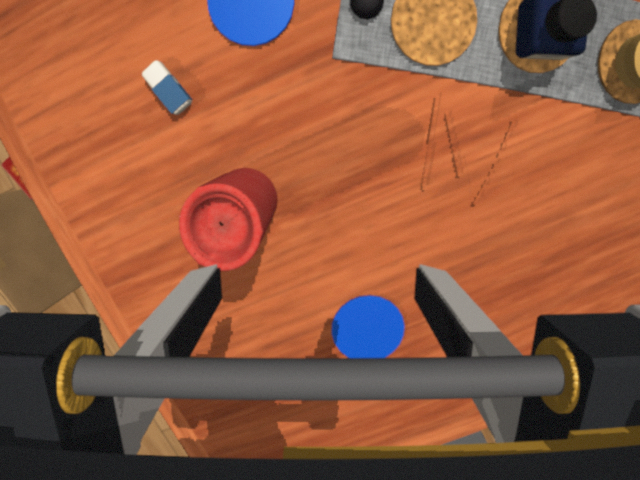

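The candle rim is at (221,226), and the ink bottle is upright on b at (560,25).

Run:
```python
from h import *
s=manip.read_state();I=info("wrist")
rel(s,onz(I,221,227,114))
for q in((180,226),(262,226),(221,184),(221,269)): print(onz(I,*q,114).round(1)[:2])
```

```text
world d [ 5.7 62.2] tool x,y 13.2 -61.0
[459.1 272.9]
[465.3 221.4]
[488.6 248.6]
[433.7 245.3]
```

Call:
step_arm:
  series: [2.5, 31, 0, 0, 0, 3, 31, 0, 0, 0, 0, 0, -20, 0, 0, 0, 0, 0, 0, 0]
  squeeze: 30

```text
clock: 18.15
eef_pos: [460.7, 246.5, 177.3]
eef_rot: [3.141, 0.003, 0.121]
wrist_force: [-0.3, 0.9, 0.8]
finger_gap: 94.2
finger_force: 0.0
```

Run:
```python
from h import *
s,I,p,d=wr("w10")
lab=cv2.cvtColor(p,cv2.COLOR_BGR2HSV)
m=(((lab[...,0]<4)|(lab[...,0]>172))&(lab[...,1]>120)).astype(np.uint8)
n,l,st,ce=cv2.connectedComponentsWithStats(cv2.morphologyEx(m,cv2.MORPH_OPEN,np.ones((5,5)))); a=st[1:][st[1:,4]>800]; print(a)
x,y,w,h,_=a[np.argmax(a[:,4])]
print("left/right mid"); rel(s,onz(I,x+w/2,y+h-w/2,114)); print("bottom edge"); rel(s,onz(I,x+w/2,y+h,114))
```

```text
t 18.15 eef [460.7 246.5 177.3] rpy [3.141e+00 3.000e-03 1.210e-01]
[[  21  151   43   53  848]
 [ 267  186   94  116 8086]]
left/right mid
world d [1.3 2.7] tool x,y 1.6 -2.5
bottom edge
world d [-28.   -0.8] tool x,y -27.9 -2.6
```

Call:
step_arm:
  series: [1, 2, -25, 0, 0, 0, 0, -35, 0, 0, 0, 0, -30, 0, 0, 0, 0, -17, 0, 0, 0, 0, 0, 0, 1, 0, 0, 0, 0, 1, 0, 0, 0, 0, 1, 0, 0, 0, 0, 1, 0, 0, 0, 0, 1, 0, 0, 0, 0, 1, 0, 0, 0, 0, 1]

```text
clock: 19.58
eef_pos: [462.0, 249.5, 72.1]
eef_rot: [-3.141, -0.001, 0.122]
wrist_force: [-1.3, 1.2, 6.0]
finger_gap: 56.6
finger_force: 30.0
```

Call:
step_arm:
  series: [0, 0, 10, 0, 1, 0, 0, 25, 0, 1, 10, -8, 10, 0, 1, 30, -25, 0, 0, 1, 35, -30, 0, 0, 1, 35, -30, 0, 0, 1, 30, -25, 0, 0, 1, 20, -16, 0, 0, 1, 6, -5, 0, 0, 1, 0, 0, 0, 0, 1, 0, 0, 0, 0, 1]

```text
clock: 20.95
eef_pos: [627.1, 110.8, 116.4]
eef_rot: [-3.142, 0.0, 0.123]
wrist_force: [0.7, 0.1, -2.2]
finger_gap: 56.6
finger_force: 30.0
```

Run:
```python
from h import *
s,I,p,d=wr("w11")
cv2.imwrite("pics/s3.png",manip.camera("side")[0])
rel(s,[628,110.4])
```

```text
t 20.95 eef [627.1 110.8 116.4] rpy [-3.142  0.     0.123]
world d [ 0.9 -0.4] tool x,y 0.8 0.5
```

View pics/w11.png

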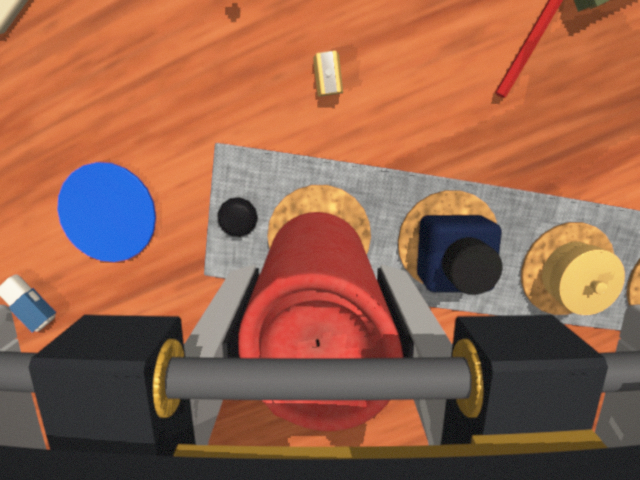

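The candle is held at (318,330) over coaster a, with ink, tin and tea light standing to the right. Lowering it now.

Call:
step_arm:
  series: [0, 0, -15, 0, 1, 0, 0, -12, 0, 1, 0, 0, -6, 0, 1, 0, 0, -3, 0, 1, 0, 0, 0, 0, 1, 0, 0, 0, 0, 1]

```text
clock: 21.8
eef_pos: [627.9, 110.2, 80.8]
eef_rot: [-3.142, -0.001, 0.122]
wrist_force: [0.5, 0.6, -3.5]
finger_gap: 56.3
finger_force: 30.0
```

Call:
step_arm:
  series: [0, 0, -1.5, 0, 1, 0, 0, 0, 0, 1, 0, 0, 0, 0, 0.22, 0, 0, 0, 0, 0.22, 0, 0, 0, 0, 0.22, 0, 0, 20, 0, 0.22, 0, 0, 40, 0, 0.22, 0, 0, 50, 0, 0.22, 0, 0, 50, 0, 0.1, -50, 0, 10, 0, 0, -50, 0, 0, 0, 0, -50, -20, 0, 0, 0, 0, 0, 0, 0, 0, 0, 0, 0, 0, 0]

```text
clock: 23.55
eef_pos: [478.3, 90.3, 250.4]
eef_rot: [-3.142, -0.002, 0.122]
wrist_force: [0.7, 0.1, -0.8]
finger_gap: 94.0
finger_force: 0.0
```

Run:
```python
from h import *
s,I,p,d=wr("w12")
cv2.imwrite("pics/sc4.png",manip.camera("scene")[0]); q=manip.camera("side")[0]
cv2.imwrite("pics/s4.png",cv2.resize(q[110:430,180:480],None,fx=1.8,fy=1.8,interpolation=cv2.INTER_CUBIC))
```

```text
t 23.55 eef [478.3  90.3 250.4] rpy [-3.142e+00 -2.000e-03  1.220e-01]
```

View pics/w12.png

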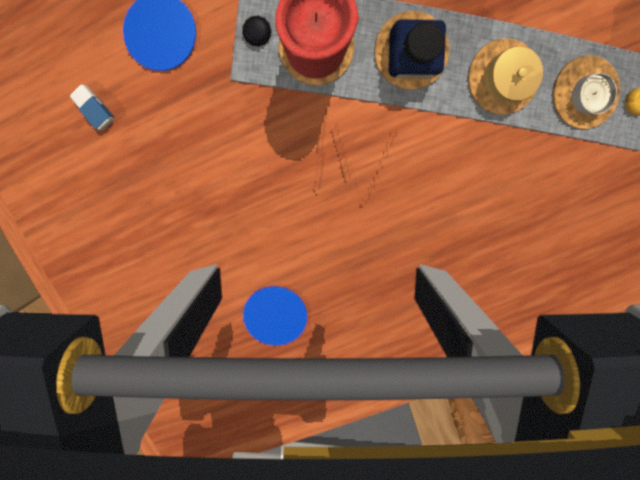

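View pics/s4.png

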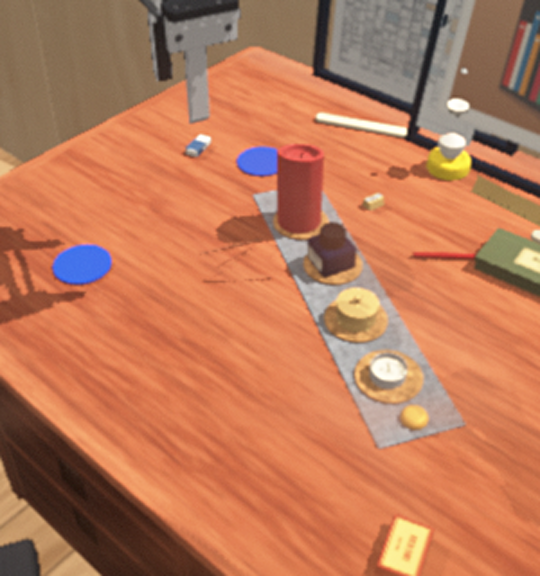

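All four stand upright and apart on their coasters: candle top (316,18), ink cap (425,43), tin (518,73), tea light (597,94). I'll do a numeric centring check and then hand in. I have viewed 16 pictures, two over the allowed 14, so I won't view any more.

Run:
```python
from h import *
I=info("wrist")
for n,q,z,c in(("candle",(316,18),121,(628,110.4)),("ink",(425,43),59,(635.4,20.2)),("tin",(518,73),32,(624.8,-74)),("tea",(597,94),22,(624.5,-163))):
    print(n,(onz(I,*q,z)[:2]-c).round(1))
```

```text
candle [-5.8 -0.9]
ink [-4.8  0.7]
tin [-0.6 -0.4]
tea [-4.4  1. ]
```

Run:
```python
from h import *
I=info("wrist");p=cv2.imread("pics/w12.png")
h=cv2.cvtColor(p,cv2.COLOR_BGR2HSV);m=(cv2.inRange(h,(11,90,60),(28,255,255))>0).astype(np.uint8)
for u,v in((382,60),(487,100),(570,115),(290,65)): circ(I,p,u,v,7,m=m)
print(manip.sign_off())
```

```text
fit [634.8  20.4] r 32.0 enc 634.4 20.6 35.7
fit [624.1 -73.7] r 35.8 enc 624.1 -74.5 37.5
fit [ 622.8 -160.9] r 35.5 enc 622.7 -160.8 36.3
fit [626.6 110.7] r 32.6 enc 625.8 110.6 35.5
the job is handed in; nothing more can be done
None
```

The job is handed in: tea light, pin tin, ink bottle and pillar candle stand upright and released on coasters d, c, b and a, brass stud to black stud, centred within about 5 mm in the last check. The bystanders were not touched, the clock read about 24 s, and I viewed 16 pictures, two over the limit of 14.

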